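Empty the bench tip cart into the scrap tray

ROBOT

A 6-joint arm with a two-finger parallel gripper is mounted at the origin on the work surface. World frame = base frame: x ahead of the robot, y to its left, z up, the work surface at z = 0. Lengths are in m, angles in rad, forces in N, time in s.
With the tool pointing down it reaches from about 0.425 to 0.925 m from the base axis. Payload 12.5 kg.
Tool frame: the origin (TCP) lies at the very end of the fingers, on their centre line; the grasp point (between the pads) lies 19 mm behind it; z points along the fingers, y is the line along which they close (so a half turn about z gives the same grasp; the last joint's range is limited). The gripper opens to 85 mm and grips with 20 to 120 N. Pads are 22 mm wide; open, the fingers measure 114 mm over their backs; the gripper's body (76 mm by 85 mm) begins 54 mm behind the grasp point. The pads swing forward as they close: fully open they stand 13 mm farther back than shut.
Start: joints at [1.078, 0.491, 1.559, -0, 1.092, -0.106], TCP at [0.236, 0.579, 0.231] pointing down, gripper open.
Joint ranges: [-3.1, 3.1], [-0.84, 2.19], [0.05, 2.79], [-1.13, 4.28], [0.06, 2.93], [-2.69, 2.69]. Speed limits (rad/s): [2.22, 2.22, 2.79, 3.14, 3.14, 3.14].

INTERFACE

Orientations are given as a 3x3 rotation matrix whose columns are the frame's x, y, z axes.
In Python, from plant import r, cams, job gives the robot as it stands. The module is installed in compiled form; this text tells all that it offers.
- The arm moves only by the tool move_arm, never from a script. Its argument "deltas" is one flat list of numbers, 7 for each row, row after row: the gripper command: -1 is shut, 1 is fully open, values between are in proportion, then the shift along the tool's x, y, z each as a share of 0.4 m, from -1 to 1, then the turn, a rotation vector about the tool's x, y, z each as a share of 90 degrees, from -1 to 1. In form: [claw, tx, ty, tz, ax, ay, az, claw, tx, ty, tz, ax, ay, az, ...]. A call has 1 to 20 rows; each row is the pose to reach, as a shift and turn from the pose commanded when the call began, along the tool's axes at that moment; what a row does not reach only later rows make up. A row lasts 1/10 s, in which the tool goes at most 50 mm and 8.59 degrees, less where a joint would pass 70% of its speed; a pose out of reach is approached as far as the arm can. A call with a number of a shift or a turn outside -1 to 1 is refused whole. A call with a gripper value outside its range is refused whole. The fingers move at their own pace and stop on an object; the grip force is fixed at half the most. Time passes only in rows, so rows that repeat a pose let the fingers close. It gives the time, the measured TCP pose, the force, the opening and the grip force at its end, in the units of the state.
- r.get_state(): the state, without advancing time (a new reading comes with each control period).
- cams.get_image(name): name is "scene" or "top"; returns the picture (384x512x3 uint8, red, green, blue); there is no depth.
- cams.camera_params(name): a dict with "mtx" (3x3 intrinsics, pixels), "distortion" ([k1, k2, p1, p2, k3] as OpenCV has them; the pictures are not rectified), "rvec" (rotation vector, rad) and "tvec" (3), from world to camera coordinates, as OpenCV has them. Camera axes: x right, y down, z forward; pixel columns grow to the right and rows downward; lengths in m; the calibration is good to about 2 mm. A picture is of the moment at which its call begins. camera_params takes no time and is no camera call.
- job.finish_job(): hands the job in; it is judged then, once.
The state is a dict: "t": time; "qpos": joint angles; "joint_velocities": joint speeds; "tau": joint torques, N m; "tcp_pos": TCP position; "orientation": TCP orientation; "ft_force": force on the tool from outside, world axes, zero at the start; "wrist_torque": the same for the moment, N m; "gripper_width": finger opening in m; "gripper_force": force on a finger pad.
Only numpy, scipy, OpenCV 4.12 (cv2) and the standard library are available. Lean on these libraries where they do the work, as an engineer would, in place of code of your own. Each camera call takes 0.05 s, during which the arm holds its last target. There are 200 camera calls.

TASK

Roll the small two-wheeled tip cart slowly and gently forward until you feel both wheels press lightly against the wheel stop in front of the scrap tray, then lift its handle so that it tips forward over its wheels, which stay on the bench by the stop, until all four metal offcuts have gone into the tray; never ram or lean hard on the tray or its stop. Then lower the handle under control (do not fling or drop the cart) until the cart stands on its wheels and legs again just in front of the tray, and let go. Leave the hammer, the wrench and the grinding disc where they are.

Things in the scene. Friction and masses are not known exactly. Their poses are not given: they have to be found in the camera images.
- cart: grey sheet-steel tip cart, loose, on two free-turning rubber wheels in front and two legs behind; about 0.9 kg (hidden, 0.85 to 1.2 times). Origin on the bench under the middle of the axle; x forward to the open nose, y left, z up. Tub 120 mm wide, inner floor 115 mm up, rear wall at x = -120, walls to 175 mm high; legs at x = -105, y = +-52 mm
- axle (a point): middle of the cart's axle, 45 mm above the bench while the wheels stand on it; the cart tips forward about it. Wheels 90 mm in diameter, 20 mm wide, centred 76 mm either side. With the wheels against the stop bar the axle is 42 mm before the bar's outer face. It starts 114 to 165 mm before the tray's near wall, the cart facing it within 0.1 rad, 15 mm sideways
- handle (a point): middle of the cart's handle, a round cross bar of 16 mm diameter along the cart's y, 92 mm clear between its two side shafts, 220 mm behind the axle and 125 mm above the bench; it can be pinched from above and turns between the fingers as the cart tips
- tray: open steel scrap tray fixed to the bench, 210 deep, 270 mm wide. Origin on the bench under the middle of its near wall's outer face; x into the tray. Near wall 30 mm high, 6 thick; sides 50, far wall 65 high, floor 4 mm. On two rods before the near wall sits an adjustable wheel-stop bar, 250 wide, 30 mm high, that stands firm; its outer face is 8 to 32 mm before the wall, its setting not reported
- flat_piece: loose flat steel offcut 40 x 22 x 10 mm in the cart's tub, origin at the centre of its underside; 60 g
- angle_piece: loose offcut of angle iron 36 mm long, legs 28 mm, in the tub, origin at the centre of its underside; 50 g
- round_piece: loose round steel slug 26 mm diameter, 26 mm high, standing in the tub, origin at the centre of its underside; 80 g
- tube_piece: loose short tube 30 mm diameter, 24 mm high, standing in the tub, origin at the centre of its underside; 50 g
- hammer: loose hammer lying on the bench along the cart's lane, on the side away from the robot, a bystander
- wrench: loose wrench lying on the bench along the tray's far side, a bystander
- grinding_disc: loose grinding disc 100 mm diameter, 12 mm high, lying on the bench, a bystander
- nose (a point): middle of the tub's open front edge, 75 mm ahead of the axle and 130 mm above the bench when level; the last 65 mm of floor rise to it by 12.6 degrees. The offcuts slide out over it at a tilt between about 35 and 60 degrees, depending on hidden friction; at about 70 degrees it would reach the tray floor

How it is judged:
On the way, in this order (a step that is already met when the one before it is completed fails the run):
1. the cart's wheels press lightly on the wheel stop (over 0.5 N), the cart tilted less than 20 degrees, its wheels on the bench (contact force between cart and tray above 0.5 N and x of axle in the frame of tray above -0.084 m and angle between cart's own z axis and vertical below 0.35 rad and height (world z) of axle below 0.055 m), for 0.2 s.
2. all four offcuts lie in the tray while the cart is tipped more than 25 degrees, its wheels on the bench and its axle within 90 mm of the tray's near wall (x of flat_piece in the frame of tray between 0 and 0.21 m and y of flat_piece in the frame of tray between -0.135 and 0.135 m and height (world z) of each of flat_piece, angle_piece, round_piece, tube_piece, axle below 0.06 m and x of angle_piece in the frame of tray between 0 and 0.21 m and y of angle_piece in the frame of tray between -0.135 and 0.135 m and x of round_piece in the frame of tray between 0 and 0.21 m and y of round_piece in the frame of tray between -0.135 and 0.135 m and x of tube_piece in the frame of tray between 0 and 0.21 m and y of tube_piece in the frame of tray between -0.135 and 0.135 m and x of axle in the frame of tray above -0.09 m and angle between cart's own z axis and vertical above 0.44 rad), for 0.1 s.
At the end, for the whole second after the job is handed in: All four offcuts lie at rest inside the tray; the cart stands still and level (within 3.4 degrees) on its wheels and legs, its axle within 150 mm of the tray's near wall (x of flat_piece in the frame of tray between 0 and 0.21 m and y of flat_piece in the frame of tray between -0.135 and 0.135 m and height (world z) of each of flat_piece, angle_piece, round_piece, tube_piece below 0.06 m and x of angle_piece in the frame of tray between 0 and 0.21 m and y of angle_piece in the frame of tray between -0.135 and 0.135 m and x of round_piece in the frame of tray between 0 and 0.21 m and y of round_piece in the frame of tray between -0.135 and 0.135 m and x of tube_piece in the frame of tray between 0 and 0.21 m and y of tube_piece in the frame of tray between -0.135 and 0.135 m and x of axle in the frame of tray above -0.15 m and angle between cart's own z axis and vertical below 0.06 rad and height (world z) of axle below 0.052 m and linear speed of cart below 0.02 m/s and angular speed of cart below 0.1 rad/s and linear speed of each of flat_piece, angle_piece, round_piece, tube_piece below 0.05 m/s); the robot touches nothing.
It fails at once if the cart's wheels are lifted clear of the bench (axle more than 70 mm high) (height (world z) of axle above 0.07 m).
It fails at once if the cart is flung or dropped (turns faster than 3 rad/s) (angular speed of cart above 3 rad/s).
It fails at once if the cart presses on or knocks the tray or its wheel stop with more than 30 N (contact force between cart and tray above 30 N).
It fails at once if the hammer, the wrench or the grinding disc is moved more than 20 mm (distance of any of hammer, wrench, grinding_disc from where it was at the start of the episode above 0.02 m).
It also fails if it takes over 48 s, if anything falls off the work surface, if the arm or the gripper's body presses on something with over 40 N, if the wrist force passes 120 N, or if a joint passes its speed limit or range.

## Working session

There is one attempt and no reset: what is moved stays moved. The work goes in short steps, Python scripts to look and compute and a tool call to move; the robot and the scene stay as the last step left them, time stands still between calls to the robot, and variables do not carry over. Pictures are saved under pics/ and viewed, at most 10 in all, crops included, and the job is handed in when it is done.

Besides the shell and the picture viewer there is one more tool, called after "Call:" by a JSON object that holds its "op" and its "data", one argument or row to a line. move_arm: Moves the arm, as the interface text tells. Shift numbers are shares of 0.4 m and turn numbers shares of 90 degrees, none past 1 either way. Its arguments: {"type":"object","properties":{"deltas":{"type":"array"}},"required":["deltas"]}

```bash
mkdir -p pics; cat > h.py <<'E'
import numpy as np, cv2
from plant import r, cams, job
def P(n):
    p=cams.camera_params(n); return [np.array(p[k],float) for k in ("mtx","distortion","rvec","tvec")]
def ray(n,uv,z):
    K,D,rv,tv=P(n); R=cv2.Rodrigues(rv)[0]; tv=tv.ravel()
    u=cv2.undistortPoints(np.array(uv,float).reshape(-1,1,2),K,D).reshape(-1,2)
    d=np.c_[u,np.ones(len(u))]@R; c=-R.T@tv
    return c+d*((z-c[2])/d[:,2])[:,None]
def proj(n,X):
    K,D,rv,tv=P(n); return cv2.projectPoints(np.array(X,float).reshape(-1,1,3),rv,tv,K,D)[0].reshape(-1,2)
def save(n,f):
    im=cams.get_image(n)[:,:,::-1]; cv2.imwrite("pics/"+f,im); return im
E
python3 - <<'E'
from h import *
save("top","t0.png");save("scene","s0.png")
print(r.get_state())
for n in("top","scene"):
    K,D,rv,tv=P(n);print(n,-cv2.Rodrigues(rv)[0].T@tv.ravel())
E
```

```text
{'t': 0.1, 'qpos': array([ 1.07842197e+00,  4.91501442e-01,  1.55937254e+00,  3.03388022e-05,
        1.09174173e+00, -1.05561614e-01]), 'joint_velocities': array([-0.00124526, -0.0009213 , -0.0023297 , -0.00104268,  0.00127339,
       -0.00030217]), 'tau': array([ 4.21666002e-03, -6.19448948e+01, -2.62025750e+01, -3.05751166e-05,
        2.97724699e-03, -1.55461061e-05]), 'tcp_pos': array([0.23562917, 0.5786652 , 0.23079034]), 'orientation': array([[-9.26110805e-01,  3.77251269e-01, -5.07342108e-04],
       [ 3.77251586e-01,  9.26110388e-01, -8.88799400e-04],
       [ 1.34554095e-04, -1.01452234e-03, -9.99999476e-01]]), 'ft_force': array([-0.59859491, -0.47355919, -1.01078398]), 'wrist_torque': array([0.03286475, 0.01540982, 0.03975922]), 'gripper_force': 0.0, 'gripper_width': 0.08517305717856549}
top [0.55654226 0.0661813  0.85957403]
scene [ 1.12229494 -0.31902191  1.09045467]
```

View pics/t0.png

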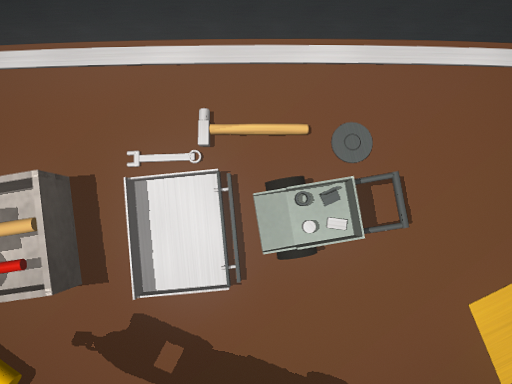

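View pics/s0.png

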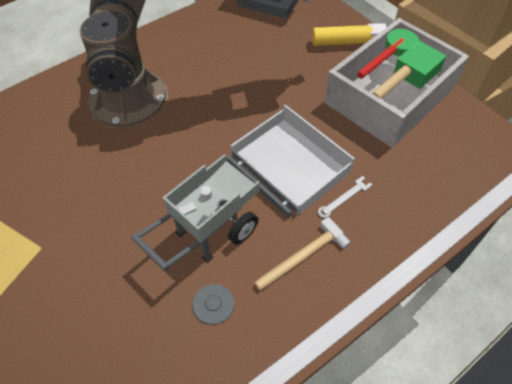

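The top view shows the cart's handle bar from (397,175) to (406,227), the nose edge from (255,193) to (262,252), and the stop bar from (230,175) to (239,283). The near wall's top edge runs from (219,170) to (228,291). The robot is toward the bottom of the picture.

```bash
python3 - <<'E'
from h import *
np.set_printoptions(precision=4,suppress=True)
im=cv2.imread("pics/t0.png")
c=np.hstack([cv2.resize(im[160:300,205:275],None,fx=4,fy=4,interpolation=2),cv2.resize(im[160:300,345:415],None,fx=4,fy=4,interpolation=2)])
cv2.imwrite("pics/c0.png",c)
h=ray("top",[(397,175),(406,227)],.125);n=ray("top",[(255,193),(262,252)],.13)
s=ray("top",[(230,175),(239,283)],.03);w=ray("top",[(220,170),(229,291)],.03)
for k,a in dict(h=h,n=n,s=s,w=w).items(): print(k,a[:,:2].ravel(),a[:,:2].mean(0),np.linalg.norm(a[1]-a[0]))
d=n.mean(0)-h.mean(0);print(np.linalg.norm(d),np.degrees(np.arctan2(d[1],d[0])))
E
```

```text
h [ 0.6419 -0.2247  0.5349 -0.2401] [ 0.5884 -0.2324] 0.10811521012230633
n [0.6057 0.0685 0.4873 0.0549] [0.5465 0.0617] 0.11918544702991687
s [0.6543 0.1263 0.4081 0.1059] [0.5312 0.1161] 0.2471000721909482
w [0.6661 0.1495 0.3901 0.1286] [0.5281 0.139 ] 0.27672851831882805
0.29711414368254496 98.1164959656297
```

View pics/c0.png

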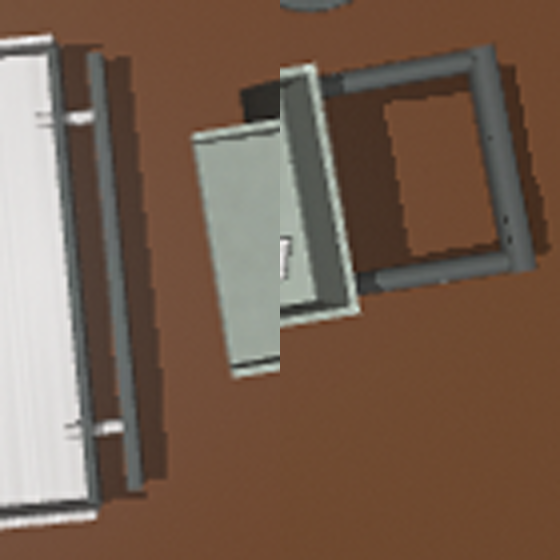

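```bash
cat >> h.py <<'E'
def row(p,yaw):
    "7-row numbers (without claw) from the measured pose to tcp p, tool straight down, tool y at heading yaw deg"
    s=r.get_state(); R=s["orientation"]; a=np.radians(yaw)
    y=np.array([np.cos(a),np.sin(a),0]); z=np.array([0,0,-1.]); T=np.c_[np.cross(y,z),y,z]
    return np.round(np.r_[R.T@(np.array(p)-s["tcp_pos"])/.4, cv2.Rodrigues(R.T@T)[0].ravel()/(np.pi/2)],4)
E
python3 - <<'E'
from h import *
print(row((.42,.25,.33),97.9)); print(row((.236,.579,.3),67.8))
E
```

```text
[-7.368e-01 -5.873e-01 -2.475e-01 -6.000e-04 -3.000e-04 -3.340e-01]
[-5.00e-04  9.00e-04 -1.73e-01 -6.00e-04 -1.00e-04  4.00e-04]
```

Call:
{"op": "move_arm", "data": {
  "deltas": [1,0,0,-0.2,0,0,0,1,-0.737,-0.587,-0.247,0,0,-0.334,1,-0.737,-0.587,-0.247,0,0,-0.334,1,-0.737,-0.587,-0.247,0,0,-0.334,1,-0.737,-0.587,-0.247,0,0,-0.334,1,-0.737,-0.587,-0.247,0,0,-0.334,1,-0.737,-0.587,-0.247,0,0,-0.334,1,-0.737,-0.587,-0.247,0,0,-0.334,1,-0.737,-0.587,-0.247,0,0,-0.334,1,-0.737,-0.587,-0.247,0,0,-0.334]
}}

```text
t: 1.1
tcp_pos: [0.4218, 0.2473, 0.3305]
orientation: [[-0.991, -0.133, 0.001], [-0.133, 0.991, -0.0], [-0.001, -0.0, -1.0]]
ft_force: [0.6, 0.6, -0.1]
gripper_width: 0.0854
gripper_force: 0.0
```

```bash
python3 - <<'E'
from h import *
s=r.get_state();print(s['t'],s['tcp_pos'],s['qpos'],s['ft_force']);print(row((.52,-.1,.28),97.9)); 
E
```

```text
1.1 [0.42184815 0.24731257 0.3305101 ] [ 3.95341910e-01  1.98118763e-01  1.73589964e+00 -5.35202811e-04
  1.20684713e+00 -1.30914572e+00] [ 0.56834478  0.5800834  -0.12460092]
[-1.272e-01 -8.932e-01  1.266e-01 -2.000e-04  5.000e-04 -2.500e-03]
```

Call:
{"op": "move_arm", "data": {
  "deltas": [1,-0.127,-0.893,0.126,0,0,0,1,-0.127,-0.893,0.126,0,0,0,1,-0.127,-0.893,0.126,0,0,0,1,-0.127,-0.893,0.126,0,0,0,1,-0.127,-0.893,0.126,0,0,0,1,-0.127,-0.893,0.126,0,0,0,1,-0.127,-0.893,0.126,0,0,0,1,-0.127,-0.893,0.126,0,0,0,1,-0.127,-0.893,0.126,0,0,0]
}}

```text
t: 2.0
tcp_pos: [0.5198, -0.0978, 0.2788]
orientation: [[-0.991, -0.135, -0.001], [-0.135, 0.991, 0.001], [0.001, 0.001, -1.0]]
ft_force: [-0.3, 0.3, 0.0]
gripper_width: 0.0854
gripper_force: 0.0
```

```bash
python3 - <<'E'
from h import *
print(row((.588,-.232,.2),97.9)); 
E
```

```text
[-0.124  -0.3555  0.1964  0.0005 -0.0009 -0.0016]
```

Call:
{"op": "move_arm", "data": {
  "deltas": [0.6,-0.124,-0.355,0.1,0,0,0,0.6,-0.124,-0.355,0.1,0,0,0,0.6,-0.124,-0.355,0.1,0,0,0,0.6,-0.124,-0.355,0.196,0,0,0,0.6,-0.124,-0.355,0.196,0,0,0]
}}

```text
t: 2.5
tcp_pos: [0.5869, -0.2289, 0.1967]
orientation: [[-0.991, -0.137, -0.007], [-0.137, 0.991, 0.004], [0.007, 0.005, -1.0]]
ft_force: [-0.4, 0.7, -0.9]
gripper_width: 0.0679
gripper_force: 0.0
```

```bash
python3 - <<'E'
from h import *
a=save("top","t1.png");b=save("scene","s1.png")
cv2.imwrite("pics/c1.png",np.hstack([cv2.resize(a[140:260,320:440],None,fx=3,fy=3,interpolation=2),cv2.resize(b[150:290,110:250],(360,360),interpolation=2)]))
s=r.get_state();print(s['tcp_pos'],row((.588,-.232,.105),97.9),proj("scene",[(.588,-.232,.125),s['tcp_pos']]),proj("top",[(.588,-.232,.125),s['tcp_pos']])); 
E
```

```text
[ 0.58816964 -0.22859945  0.20168947] [ 0.0013 -0.0087  0.2417  0.0008 -0.0008  0.0008] [[147.33534365 252.42143785]
 [141.61304013 235.42922775]] [[401.35091692 201.09190795]
 [415.9883401  199.13097812]]
```

View pics/c1.png

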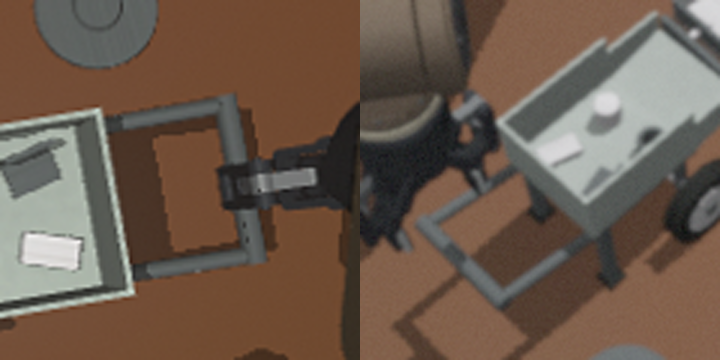

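The close views show the open fingers over the middle of the handle bar (top crop about (240,183)). There is room to both shafts, so I go down and close.

Call:
{"op": "move_arm", "data": {
  "deltas": [0.6,0.001,-0.009,0.1,0,0,0,0.6,0.001,-0.009,0.18,0,0,0,0.6,0.001,-0.009,0.241,0,0,0,0.6,0.001,-0.009,0.241,0,0,0]
}}

```text
t: 3.0
tcp_pos: [0.5879, -0.2322, 0.1045]
orientation: [[-0.99, -0.139, -0.002], [-0.139, 0.99, 0.001], [0.002, 0.002, -1.0]]
ft_force: [-0.0, 0.4, 0.5]
gripper_width: 0.0681
gripper_force: 0.0
```

Call:
{"op": "move_arm", "data": {
  "deltas": [-0.2,0,0,0,0,0,0,-0.5,0,0,0,0,0,0,-0.7,0,0,0,0,0,0,-1,0,0,0,0,0,0,-1,0,0,0,0,0,0,-1,0,0,0,0,0,0]
}}

```text
t: 3.6
tcp_pos: [0.5885, -0.2342, 0.1056]
orientation: [[-0.99, -0.138, 0.001], [-0.138, 0.99, -0.0], [-0.001, -0.001, -1.0]]
ft_force: [-0.9, 1.5, 3.9]
gripper_width: 0.0139
gripper_force: 58.6
```

```bash
python3 - <<'E'
from h import *
s=r.get_state();print(s)
a=save("top","t2.png");cv2.imwrite("pics/c2.png",cv2.resize(a[140:310,200:440],None,fx=3,fy=3,interpolation=2))
E
```

```text
{'t': 3.6, 'qpos': array([-4.82898453e-01,  6.42517686e-01,  1.65635481e+00,  5.01610879e-05,
        8.41782944e-01, -2.19176338e+00]), 'joint_velocities': array([-0.00176334,  0.0049951 , -0.00145512,  0.00080517, -0.00410411,
        0.00156863]), 'tau': array([-6.42447341e-01, -6.37541127e+01, -2.07725376e+01, -3.94271559e-02,
       -4.27306853e-01,  1.80569803e-01]), 'tcp_pos': array([ 0.58854009, -0.23415267,  0.10562017]), 'orientation': array([[-9.90487926e-01, -1.37597056e-01,  8.47414008e-04],
       [-1.37597432e-01,  9.90488155e-01, -4.02057554e-04],
       [-7.84031601e-04, -5.14835144e-04, -9.99999560e-01]]), 'ft_force': array([-0.89724279,  1.45925338,  3.89112719]), 'wrist_torque': array([0.23996245, 0.2246727 , 0.18037197]), 'gripper_force': 58.55996489524841, 'gripper_width': 0.013917883809999872}
```

View pics/c2.png

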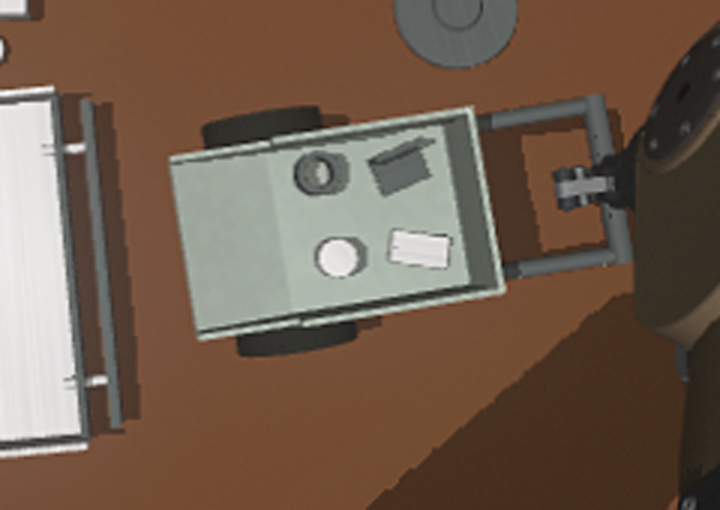

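The cart is gripped at the handle: width 14 mm, force 59 N. The offcuts sit in the tub, the stop's outer face runs from (231,173) to (240,282), and the nose corners are at (257,193) and (266,253).

```bash
python3 - <<'E'
from h import *
np.set_printoptions(precision=4,suppress=True)
def L(name,a,b,z):
    p=ray("top",[(200+a[0]/3,140+a[1]/3),(200+b[0]/3,140+b[1]/3)],z)[:,:2]; d=p[0]-p[1]
    print(name,p.mean(0),np.linalg.norm(d),"normal",90+np.degrees(np.arctan2(d[1],d[0])));return p.mean(0)
L("wall",(57,92),(88,445),.03);L("stop",(94,100),(121,427),.03);L("farwall-ish",(94,100),(118,427),.03)
n=L("nose",(170,158),(198,340),.13);L("rear",(472,107),(504,292),.175);L("bar",(596,95),(624,262),.13)
h=np.array([.5885,-.234]);d=n-h;print(np.linalg.norm(d),np.degrees(np.arctan2(d[1],d[0])))
E
```

```text
wall [0.5303 0.1398] 0.269470154240179 normal 95.09535589523664
stop [0.5339 0.1131] 0.24945462901412757 normal 94.68345985284643
farwall-ish [0.5339 0.1142] 0.24927325335484354 normal 94.16404727635053
nose [0.5455 0.056 ] 0.12311091614714825 normal 98.47194363734805
rear [ 0.5763 -0.1365] 0.11879074946783387 normal 98.55094742653615
bar [ 0.5913 -0.2343] 0.1149508060318104 normal 97.84556435874045
0.2931987931108463 98.44170772733654
```

Call:
{"op": "move_arm", "data": {
  "deltas": [-1,0.0015,0.011,0,0,0,0.002,-1,0.003,0.023,0,0,0,0.004,-1,0.005,0.036,0,0,0,0.0065,-1,0.0066,0.049,0,0,0,0.009,-1,0.0084,0.062,0,0,0,0.011,-1,0.01,0.075,0,0,0,0.0135,-1,0.012,0.088,0,0,0,0.016,-1,0.0136,0.101,0,0,0,0.018,-1,0.0154,0.114,0,0,0,0.0205,-1,0.017,0.127,0,0,0,0.023,-1,0.019,0.14,0,0,0,0.025,-1,0.0207,0.153,0,0,0,0.0275,-1,0.022,0.163,0,0,0,0.029,-1,0.023,0.17,0,0,0,0.0305,-1,0.0235,0.175,0,0,0,0.0315,-1,0.0241,0.178,0,0,0,0.032]
}}

```text
t: 5.25
tcp_pos: [0.5718, -0.1685, 0.1079]
orientation: [[-0.996, -0.088, 0.009], [-0.088, 0.996, -0.007], [-0.008, -0.007, -1.0]]
ft_force: [1.5, -17.4, 19.1]
gripper_width: 0.0144
gripper_force: 60.8
```

```bash
python3 - <<'E'
from h import *
np.set_printoptions(precision=4,suppress=True)
s=r.get_state();print(s['t'],s['ft_force'],s['wrist_torque'],row((.5643,-.1473,.1056),94.3))
a=save("top","t3.png");cv2.imwrite("pics/c3.png",cv2.resize(a[140:310,200:400],None,fx=3.5,fy=3.5,interpolation=2))
E
```

```text
5.25 [  1.5339 -17.4281  19.051 ] [-2.8453 -0.1735  0.2585] [ 0.0141  0.0544  0.0052 -0.0047  0.0052  0.0083]
```

View pics/c3.png

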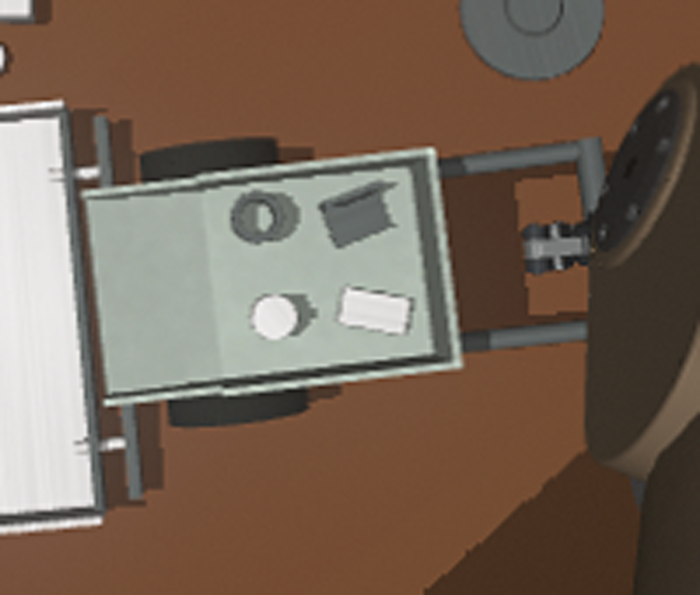

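The reading of 17 N with 19 N vertical is leg drag: the fingers press the handle down, and the picture shows the wheels still 15–20 mm short of the stop bar. I lift the handle a little so the cart runs on its wheels.

Call:
{"op": "move_arm", "data": {
  "deltas": [-1,0,0,-0.006,0,0,0,-1,0,0,-0.012,0,0,0,-1,0,0,-0.018,0,0,0,-1,0,0,-0.025,0,0,0,-1,0,0,-0.03,0,0,0,-1,0,0,-0.03,0,0,0,-1,0,0,-0.03,0,0,0]
}}

```text
t: 6.0
tcp_pos: [0.569, -0.1648, 0.1167]
orientation: [[-0.996, -0.088, -0.0], [-0.088, 0.996, 0.0], [0.0, 0.0, -1.0]]
ft_force: [-0.0, 0.2, -5.8]
gripper_width: 0.0142
gripper_force: 58.4
```

```bash
python3 - <<'E'
from h import *
np.set_printoptions(precision=4,suppress=True)
s=r.get_state();print(s['t'],s['ft_force'],s['wrist_torque'],row((.5643,-.1473,s['tcp_pos'][2]),94.3))
E
```

```text
6.0 [-0.0087  0.1508 -5.8301] [-0.5943  0.0097  0.1449] [ 0.0078  0.0446  0.      0.0001 -0.0001  0.0081]
```

Call:
{"op": "move_arm", "data": {
  "deltas": [-1,0.001,0.005,0,0,0,0.001,-1,0.002,0.01,0,0,0,0.002,-1,0.003,0.015,0,0,0,0.003,-1,0.004,0.02,0,0,0,0.004,-1,0.005,0.025,0,0,0,0.005,-1,0.005,0.027,0,0,0,0.005]
}}

```text
t: 6.6
tcp_pos: [0.566, -0.154, 0.1169]
orientation: [[-0.997, -0.08, 0.0], [-0.08, 0.997, 0.0], [-0.0, 0.0, -1.0]]
ft_force: [0.2, -0.1, -5.7]
gripper_width: 0.0139
gripper_force: 58.4
```

Call:
{"op": "move_arm", "data": {
  "deltas": [-1,0.0005,0.0025,0,0,0,0.0005,-1,0.001,0.005,0,0,0,0.001,-1,0.0012,0.0075,0,0,0,0.0015,-1,0.0015,0.01,0,0,0,0.002]
}}

```text
t: 7.0
tcp_pos: [0.5651, -0.1503, 0.1169]
orientation: [[-0.997, -0.076, -0.0], [-0.076, 0.997, 0.0], [0.0, 0.0, -1.0]]
ft_force: [-1.4, -0.2, -6.4]
gripper_width: 0.014
gripper_force: 58.4
```

Call:
{"op": "move_arm", "data": {
  "deltas": [-1,0,0.0025,0,0,0,0,-1,0,0.005,0,0,0,0]
}}

```text
t: 7.2
tcp_pos: [0.565, -0.1483, 0.1169]
orientation: [[-0.997, -0.077, 0.0], [-0.077, 0.997, 0.0], [-0.0, 0.0, -1.0]]
ft_force: [-0.5, -0.3, -5.6]
gripper_width: 0.0141
gripper_force: 58.5
```

Call:
{"op": "move_arm", "data": {
  "deltas": [-1,0,0.0025,0,0,0,0,-1,0,0.005,0,0,0,0]
}}

```text
t: 7.4
tcp_pos: [0.5648, -0.1463, 0.1169]
orientation: [[-0.997, -0.076, 0.0], [-0.076, 0.997, 0.0], [-0.0, 0.0, -1.0]]
ft_force: [-0.6, 0.3, -5.6]
gripper_width: 0.0136
gripper_force: 58.5
```

Call:
{"op": "move_arm", "data": {
  "deltas": [-1,0,0.0025,0,0,0,0,-1,0,0.005,0,0,0,0]
}}

```text
t: 7.6
tcp_pos: [0.5647, -0.1443, 0.1169]
orientation: [[-0.997, -0.077, 0.0], [-0.077, 0.997, 0.0], [-0.0, 0.0, -1.0]]
ft_force: [-0.3, -0.1, -5.0]
gripper_width: 0.014
gripper_force: 58.5
```

Call:
{"op": "move_arm", "data": {
  "deltas": [-1,0,0.0025,0,0,0,0,-1,0,0.005,0,0,0,0]
}}

```text
t: 7.8
tcp_pos: [0.5645, -0.1423, 0.1169]
orientation: [[-0.997, -0.076, 0.0], [-0.076, 0.997, 0.0], [-0.0, 0.0, -1.0]]
ft_force: [-0.3, -0.6, -5.0]
gripper_width: 0.0142
gripper_force: 58.5
```

Call:
{"op": "move_arm", "data": {
  "deltas": [-1,0,0.0025,0,0,0,0,-1,0,0.005,0,0,0,0]
}}

```text
t: 8.0
tcp_pos: [0.5652, -0.1413, 0.1175]
orientation: [[-0.997, -0.077, 0.002], [-0.077, 0.997, -0.002], [-0.002, -0.002, -1.0]]
ft_force: [0.4, -11.7, -1.8]
gripper_width: 0.0141
gripper_force: 59.1
```

Call:
{"op": "move_arm", "data": {
  "deltas": [-1,0,-0.001,0,0,0,0,-1,0,-0.001,0,0,0,0,-1,0,-0.001,0,0,0,0,-1,0,-0.001,0,0,0,0]
}}

```text
t: 8.4
tcp_pos: [0.5651, -0.1416, 0.1174]
orientation: [[-0.997, -0.076, 0.002], [-0.076, 0.997, -0.001], [-0.002, -0.001, -1.0]]
ft_force: [0.4, -5.5, -3.1]
gripper_width: 0.014
gripper_force: 58.8
```

```bash
python3 - <<'E'
from h import *
np.set_printoptions(precision=4,suppress=True)
s=r.get_state();print(s['t'],s['tcp_pos'],s['ft_force'],s['wrist_torque'])
a=save("top","t4.png");cv2.imwrite("pics/c4.png",cv2.resize(a[140:310,200:400],None,fx=3.5,fy=3.5,interpolation=2))
E
```

```text
8.4 [ 0.5651 -0.1416  0.1174] [ 0.418  -5.4662 -3.0786] [-1.4276 -0.0997  0.2005]
```

View pics/c4.png

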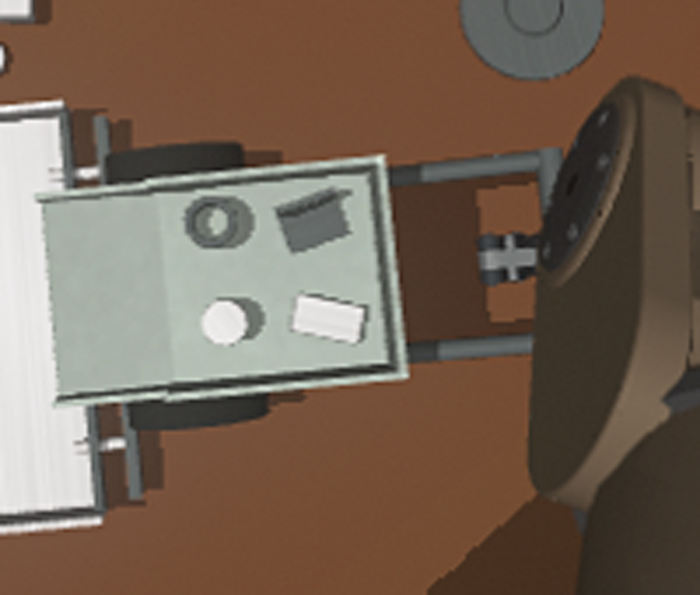

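Both wheels sit against the stop bar (contact at about (105,175) and (130,415) in the crop), with the cart square to it and 5.5 N of light press. Next I work out the tipping arc, backing off about 4 mm so the tipping does not load the stop.

```bash
cat >> h.py <<'E'
def arc(ths,t0,bias):
    f=lambda t:np.array([-.22*np.cos(t)+.08*np.sin(t),.22*np.sin(t)+.08*np.cos(t)])
    for t,b in zip(ths,bias):
        d=(f(np.radians(t))-f(np.radians(t0)))
        print(t,"ty %.3f tz %.3f"%((d[0]+b)/.4,-d[1]/.4))
E
python3 - <<'E'
from h import *
th=[3,3,4]+[5+1.75*i for i in range(17)]
arc(th,2.9,[-.002,-.004]+[-.0045]*18)
E
```

```text
3 ty -0.005 tz -0.001
3 ty -0.010 tz -0.001
4 ty -0.007 tz -0.010
5.0 ty -0.003 tz -0.020
6.75 ty 0.005 tz -0.036
8.5 ty 0.014 tz -0.052
10.25 ty 0.022 tz -0.067
12.0 ty 0.032 tz -0.082
13.75 ty 0.041 tz -0.097
15.5 ty 0.051 tz -0.112
17.25 ty 0.062 tz -0.127
19.0 ty 0.073 tz -0.141
20.75 ty 0.084 tz -0.154
22.5 ty 0.096 tz -0.168
24.25 ty 0.109 tz -0.181
26.0 ty 0.121 tz -0.193
27.75 ty 0.134 tz -0.206
29.5 ty 0.148 tz -0.217
31.25 ty 0.161 tz -0.229
33.0 ty 0.176 tz -0.240
```

Call:
{"op": "move_arm", "data": {
  "deltas": [-1,0,-0.005,-0.001,0,0,0,-1,0,-0.01,-0.001,0,0,0,-1,0,-0.007,-0.01,0,0,0,-1,0,-0.003,-0.02,0,0,0,-1,0,0.005,-0.036,0,0,0,-1,0,0.014,-0.052,0,0,0,-1,0,0.022,-0.067,0,0,0,-1,0,0.032,-0.082,0,0,0,-1,0,0.041,-0.097,0,0,0,-1,0,0.051,-0.112,0,0,0]
}}

```text
t: 9.45
tcp_pos: [0.5628, -0.1201, 0.1623]
orientation: [[-0.997, -0.077, 0.0], [-0.077, 0.997, 0.0], [-0.0, 0.0, -1.0]]
ft_force: [-0.0, -0.0, -4.5]
gripper_width: 0.0139
gripper_force: 58.4
```

```bash
python3 - <<'E'
from h import *
s=r.get_state();print(s['t'],s['tcp_pos'],s['ft_force'],s['wrist_torque'])
print(row((0.5651,-.1416,.1174),94.4))
th=[16.5+1.75*i for i in range(13)]+[38]
arc(th,15.5,[0]*14)
E
```

```text
9.45 [ 0.56284298 -0.1200848   0.16230247] [-0.03507525 -0.0486838  -4.47592907] [-0.50233317  0.11814417  0.17836195]
[-1.500e-03 -5.410e-02  1.123e-01  0.000e+00  1.000e-04 -1.000e-04]
16.5 ty 0.006 tz -0.008
18.25 ty 0.017 tz -0.022
20.0 ty 0.028 tz -0.036
21.75 ty 0.040 tz -0.050
23.5 ty 0.052 tz -0.063
25.25 ty 0.064 tz -0.076
27.0 ty 0.077 tz -0.088
28.75 ty 0.091 tz -0.100
30.5 ty 0.104 tz -0.112
32.25 ty 0.118 tz -0.123
34.0 ty 0.132 tz -0.134
35.75 ty 0.147 tz -0.144
37.5 ty 0.162 tz -0.154
38 ty 0.166 tz -0.157
```

Call:
{"op": "move_arm", "data": {
  "deltas": [-1,0,0.006,-0.008,0,0,0,-1,0,0.017,-0.022,0,0,0,-1,0,0.028,-0.036,0,0,0,-1,0,0.04,-0.05,0,0,0,-1,0,0.052,-0.063,0,0,0,-1,0,0.064,-0.076,0,0,0,-1,0,0.077,-0.088,0,0,0,-1,0,0.091,-0.1,0,0,0,-1,0,0.104,-0.112,0,0,0,-1,0,0.118,-0.123,0,0,0,-1,0,0.132,-0.134,0,0,0,-1,0,0.147,-0.144,0,0,0,-1,0,0.162,-0.154,0,0,0,-1,0,0.166,-0.157,0,0,0]
}}

```text
t: 10.85
tcp_pos: [0.5583, -0.0553, 0.2271]
orientation: [[-0.997, -0.077, 0.003], [-0.077, 0.997, -0.003], [-0.003, -0.004, -1.0]]
ft_force: [-7.0, -13.3, 14.1]
gripper_width: 0.0136
gripper_force: 58.5
```

```bash
python3 - <<'E'
from h import *
s=r.get_state();print(s['t'],s['tcp_pos'],s['ft_force'],s['wrist_torque'])
a=save("top","t5.png");b=save("scene","s5.png")
cv2.imwrite("pics/c5.png",np.hstack([cv2.resize(a[150:300,120:320],(480,360),interpolation=2),cv2.resize(b[100:260,160:300],(315,360),interpolation=2)]))
th=[38.5+1.25*i for i in range(12)]
arc(th,38,[0]*14)
E
```

```text
10.85 [ 0.55825606 -0.05533648  0.22711647] [ -6.99046155 -13.31249249  14.06405748] [-2.48777905  0.99657672  0.16575007]
38.5 ty 0.004 tz -0.003
39.75 ty 0.015 tz -0.009
41.0 ty 0.026 tz -0.016
42.25 ty 0.038 tz -0.022
43.5 ty 0.049 tz -0.027
44.75 ty 0.060 tz -0.033
46.0 ty 0.072 tz -0.038
47.25 ty 0.084 tz -0.043
48.5 ty 0.096 tz -0.048
49.75 ty 0.108 tz -0.053
51.0 ty 0.120 tz -0.057
52.25 ty 0.132 tz -0.061
```

View pics/c5.png

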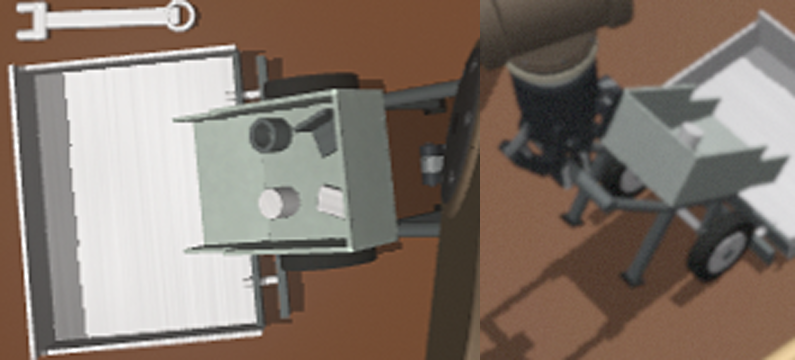

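The picture shows the cart tipped about 35–40° with the offcuts still in the tub and the wheels hard at the stop (crop about (265,85)). I relieve that load first, then check the tilt.

Call:
{"op": "move_arm", "data": {
  "deltas": [-1,0,-0.003,0,0,0,0,-1,0,-0.006,0,0,0,0,-1,0,-0.01,0,0,0,0,-1,0,-0.01,0,0,0,0]
}}

```text
t: 11.35
tcp_pos: [0.5581, -0.0585, 0.2252]
orientation: [[-0.997, -0.076, 0.001], [-0.076, 0.997, -0.0], [-0.001, -0.0, -1.0]]
ft_force: [-3.7, -4.5, 5.4]
gripper_width: 0.014
gripper_force: 59.0
```

```bash
python3 - <<'E'
from h import *
np.set_printoptions(precision=4,suppress=True)
s=r.get_state();print(s['t'],s['tcp_pos'],s['ft_force'],s['wrist_torque'])
u=np.array([-.0767,.997]);bar=np.array([.55826,-.05534])
f=lambda p,z:(ray("top",[(120+x/2.4,150+y/2.4) for x,y in p],z)[:,:2]-bar)@u
g=lambda p,z:np.linalg.norm(np.diff(ray("top",[(120+x/2.4,150+y/2.4) for x,y in p],z),axis=0))
for th in (30,33,36,39,42):
    t=np.radians(th);R=np.array([[np.cos(t),np.sin(t)],[-np.sin(t),np.cos(t)]])
    o=[]
    for c,p in (((.1,-.01),[(380,90),(397,248)]),((.1,.05),[(333,92),(350,250)]),((.295,.005),[(193,120),(203,248)])):
        e=R@np.array(c); o+=[e[0],f(p,.2456+e[1]).mean()]
    print(th,np.array(o))
E
```

```text
11.35 [ 0.5581 -0.0585  0.2252] [-3.745  -4.4923  5.3937] [-0.909   0.5495  0.1365]
30 [0.0816 0.0743 0.1116 0.1115 0.258  0.2347]
33 [0.0784 0.074  0.1111 0.1114 0.2501 0.2367]
36 [0.075  0.0738 0.1103 0.1113 0.2416 0.2387]
39 [0.0714 0.0735 0.1092 0.1112 0.2324 0.2405]
42 [0.0676 0.0732 0.1078 0.1111 0.2226 0.2423]
```

Call:
{"op": "move_arm", "data": {
  "deltas": [-1,0,-0.004,0,0,0,0,-1,0,-0.008,0,0,0,0,-1,0,-0.008,0,0,0,0]
}}

```text
t: 11.65
tcp_pos: [0.5583, -0.0613, 0.2243]
orientation: [[-0.997, -0.076, -0.0], [-0.076, 0.997, 0.001], [0.0, 0.001, -1.0]]
ft_force: [-1.0, 0.1, -0.7]
gripper_width: 0.0139
gripper_force: 58.5
```

```bash
python3 - <<'E'
from h import *
np.set_printoptions(precision=4,suppress=True)
s=r.get_state();print(s['t'],s['tcp_pos'],s['ft_force'],s['wrist_torque'])
arc([36.5,38,39.5,41,42.5,44,45.5,47,48.5,50],36,[0]*14)
E
```

```text
11.65 [ 0.5583 -0.0613  0.2243] [-1.0242  0.1488 -0.6865] [-0.1861  0.1388  0.1849]
36.5 ty 0.004 tz -0.003
38 ty 0.017 tz -0.011
39.5 ty 0.030 tz -0.019
41 ty 0.044 tz -0.027
42.5 ty 0.057 tz -0.034
44 ty 0.071 tz -0.041
45.5 ty 0.085 tz -0.047
47 ty 0.099 tz -0.054
48.5 ty 0.113 tz -0.059
50 ty 0.127 tz -0.065
```

```bash
python3 - <<'E'
from h import *
arc([35,36.25,37.5,38.75,40,41.25,42.5],34.5,[-.0005,-.001,-.0015,-.002,-.0025,-.003,-.003])
E
```

```text
35 ty 0.003 tz -0.003
36.25 ty 0.012 tz -0.010
37.5 ty 0.022 tz -0.017
38.75 ty 0.031 tz -0.024
40 ty 0.041 tz -0.030
41.25 ty 0.051 tz -0.037
42.5 ty 0.062 tz -0.043
```

Call:
{"op": "move_arm", "data": {
  "deltas": [-1,0,0.003,-0.003,0,0,0,-1,0,0.012,-0.01,0,0,0,-1,0,0.022,-0.017,0,0,0,-1,0,0.031,-0.024,0,0,0,-1,0,0.041,-0.03,0,0,0,-1,0,0.051,-0.037,0,0,0,-1,0,0.062,-0.043,0,0,0]
}}

```text
t: 12.35
tcp_pos: [0.5564, -0.0363, 0.242]
orientation: [[-0.997, -0.077, 0.0], [-0.077, 0.997, 0.0], [-0.0, 0.0, -1.0]]
ft_force: [-2.4, -0.2, -2.9]
gripper_width: 0.0135
gripper_force: 58.4
```

```bash
python3 - <<'E'
from h import *
save("top","t6.png")
print(r.get_state()['ft_force'])
arc([43,44.25,45.5,46.75,48,49.25,50.5],42.5,[-.0005,-.001,-.0015,-.002,-.0025,-.003,-.003])
E
```

```text
[-2.6206675   0.54022504 -2.02274136]
43 ty 0.003 tz -0.002
44.25 ty 0.013 tz -0.008
45.5 ty 0.024 tz -0.013
46.75 ty 0.034 tz -0.019
48 ty 0.045 tz -0.024
49.25 ty 0.055 tz -0.028
50.5 ty 0.067 tz -0.033
```

Call:
{"op": "move_arm", "data": {
  "deltas": [-1,0,0.003,-0.002,0,0,0,-1,0,0.013,-0.008,0,0,0,-1,0,0.024,-0.013,0,0,0,-1,0,0.034,-0.019,0,0,0,-1,0,0.045,-0.024,0,0,0,-1,0,0.055,-0.028,0,0,0,-1,0,0.067,-0.033,0,0,0,-1,0,0.067,-0.033,0,0,0]
}}

```text
t: 13.2
tcp_pos: [0.5544, -0.0094, 0.255]
orientation: [[-0.997, -0.077, 0.0], [-0.077, 0.997, 0.0], [-0.0, 0.0, -1.0]]
ft_force: [-1.6, -0.1, -4.7]
gripper_width: 0.0136
gripper_force: 58.7
```

```bash
python3 - <<'E'
from h import *
a=save("top","t7.png");b=save("scene","s7.png")
cv2.imwrite("pics/c7.png",np.hstack([cv2.resize(a[150:300,120:320],(480,360),interpolation=2),cv2.resize(b[100:260,160:300],(315,360),interpolation=2)]))
print(r.get_state()['ft_force'])
E
```

```text
[-1.86200912 -0.91751463 -4.2569452 ]
```

View pics/c7.png

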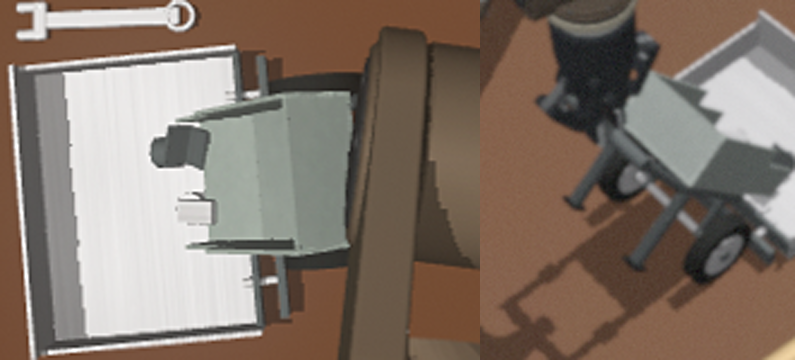

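All four offcuts have slid over the nose: angle and tube near crop (180,148), flat and round near (197,210). I hold still and check that they have come to rest.

Call:
{"op": "move_arm", "data": {
  "deltas": [-1,0,0,0,0,0,0,-1,0,0,0,0,0,0,-1,0,0,0,0,0,0,-1,0,0,0,0,0,0]
}}

```text
t: 13.7
tcp_pos: [0.5544, -0.0101, 0.2547]
orientation: [[-0.997, -0.076, -0.0], [-0.076, 0.997, 0.0], [0.0, 0.0, -1.0]]
ft_force: [-0.4, 0.5, -5.9]
gripper_width: 0.0139
gripper_force: 58.5
```

```bash
python3 - <<'E'
from h import *
a=save("top","t8.png");o=cv2.imread("pics/t7.png");b=save("top","t9.png")
d=lambda p,q:np.abs(p[150:300,120:260].astype(int)-q[150:300,120:260]).max(2)>25
print(d(a,o).sum(),d(a,b).sum(),r.get_state()['ft_force'])
g=cv2.cvtColor(a,cv2.COLOR_BGR2GRAY)[190:258:2,176:226]
for l in g: print(''.join(" .:-=+*#%@"[int(v)*10//256] for v in l))
E
```

```text
276 3 [-1.67059447  0.96140188 -6.72343915]
@@@@@@@@@@@@@@@@@@%%@@@%@@@%%%%%%%%%%%%%%%+===+*##
%@@@@@@@@@@@@@@@@@@%@@@@@@@%%%%%%%%%%%%%@%++++++++
@@@@@@@@@@@%@@@@@@@%%@@@@@@@@@@@%###*****++==-----
%@@@@@@@@@@@@@@@@@@@@@@@%#******+===-----------:::
%@@@@@@@@@@@@@@@@@@@###**++++=------::::----=*****
%@@@@@@@@@@@@@@@@*+===--===--=+*******************
%@@@@@@@@@@@@@@@@@@@%**%##+***********************
%@@@@@@@@@@@@@@@@@@@%--:::-+**********************
%%@@@@@@@@@@@@@@@@@@@*=::--+**********************
%%@@@@@@@@@+**===----==-::-=**********************
%%@@@@@@@@*---------::-=:::=**********************
@%@@@@@@@@*-========---=-::=**********************
@%@@@@@@@@*==========:-+=::-+*********************
@%%@@@@@@@#==========:-==-:-+*********************
@%%@@@@@@@@*--=-------:+++++**********************
@%%@@@@%@@@@:::::---+#@@@@@@%*********************
@%%%@@@@@@@@@@@@@@@@@@@@@@@@%*********************
@%%%%@@@@@@@@@@@@@@@@@@@@@@@%*********************
@%%@%@@@@@@@@@@@@@@@@@@@@@@@%*********************
@@%%@@@@@@@@@@@@@@@@@@@@@@@@@#********************
@@%%@%@@@@@@@@%@@@@@@##%=-=+**********************
%@%%@%@@%@@@@%%@@@#%@@@@@@@+-+********************
@@%%@%@@@@@@@@@@@@@%%%%%%%%%%%%%++****************
%@@%@%@@@@@@@%@@@#%%%%%%%%%%%%%%=+****************
%@@%%%%@@%@@@%%%@@%%%%%%%%%%%%%%=+****************
%%@%%%%@@%@@@%@%@@%#%###%%%%%%%%==+***************
%@@%%%%@@%%@@@@%@@%%%%#%%%%%%%%%==+***************
%%@%%%%@@%%@@@@%@@@@@@@@@@@@@@%*******************
%@@%%%%%@%%@@@@%%@@@@@@@%@@@@@%*******************
%%@@%%%%@%%%@@%%%@@@%@@%%@%@@@%*******************
%%%@%%%%@@%%@@%%%@%@%@@@@@@@@##===--------::::::::
%%%@%%%%@@%%@%%%%%%@%#++++++++++++=:--::::::::::::
%%%%%%%%@@%%@%%%%%%%@@@@@@@@@#********************
%%%%%%%%%@%%@%%%%%%%%@@@%%%%@@@@@@@@@@@@@@@@@%@%*=
```

```bash
python3 - <<'E'
from h import *
arc([51.5,52.5,53.5,54.5,55.5,56.5,57.5],51,[-.0003,-.0005,-.001,-.001,-.0015,-.002,-.002])
E
```

```text
51.5 ty 0.004 tz -0.002
52.5 ty 0.013 tz -0.005
53.5 ty 0.022 tz -0.008
54.5 ty 0.032 tz -0.011
55.5 ty 0.040 tz -0.013
56.5 ty 0.049 tz -0.016
57.5 ty 0.059 tz -0.018
```

Call:
{"op": "move_arm", "data": {
  "deltas": [-1,0,0.004,-0.002,0,0,0,-1,0,0.013,-0.005,0,0,0,-1,0,0.022,-0.008,0,0,0,-1,0,0.032,-0.011,0,0,0,-1,0,0.04,-0.013,0,0,0]
}}

```text
t: 14.3
tcp_pos: [0.5531, 0.0064, 0.2601]
orientation: [[-0.997, -0.077, 0.0], [-0.077, 0.997, 0.0], [-0.0, 0.0, -1.0]]
ft_force: [-0.4, -0.7, -7.0]
gripper_width: 0.0138
gripper_force: 58.4
```

```bash
python3 - <<'E'
from h import *
a=save("top","t10.png");b=save("scene","s10.png")
print(r.get_state()['ft_force'])
g=cv2.cvtColor(a,cv2.COLOR_BGR2GRAY)[190:258:2,176:226]
for l in g: print(''.join(" .:-=+*#%@"[int(v)*10//256] for v in l))
E
```

```text
[-1.35892754  0.35024971 -6.3909571 ]
@@@@@@@@@@@@@@@@@@%@@@@@@@@@%%%%%%%@%%%%%%+=-=+***
@@@@@@@@@@@@@@@@@@@@@@@@@@@@%%@@@@@@@%%##+++++*++=
@@@@@@@@@@@@@@@@@@@@@@@@@@@@@%##****+*+==-------:-
@@@@@@@@@@@@@@@@@@@@@@#*****++===---------------::
@@@@@@@@@@@@@@@@@@@%##++=++=--------:::---=****+++
%@@@@@@@@@@@@@@@%+===--======+******************++
%@@@@@@@@@@@@@@@@@@@%#*%##+*********************++
%@@@@@@@@@@@@@@@@@@@%--:::-+********************++
%@@@@@@@@@@@@@@@@@@@@*=-::-+********************++
@@@@@@@@@@@+**===----==-::-+*********************+
@%@@@@@@@@*---------::-=::-=*********************+
@%@@@@@@@@*-========---=-:-=*********************+
@%@@@@@@@@*==========:-+=::=*********************+
@%@@@@@@@@#==========--==-:-+********************+
@%%@@@@@@@@*--=-------:+++++*********************+
@%%@@@@@@@@@:::::---+#@@@@@@#*********************
@@%@@@@@@@@@@@@@@@@@@@@@@@@@#*********************
@@%@@@@@@@@@@@@@@@@@@@@@@@@@%*********************
@@%@@@@@@@@@@@@@@@@@@@@@@@@@%*********************
@@%@@@@@@@@@@@@@@@@@@@@@@@@@@*********************
@@%%@@@@@@@@@@@@@@@@@##%=-=+**********************
@@%%@@@@@@@@@@@@@@#%@@@@@@@=-+*++*****************
@@%%@@@@@@@@@@@@%%@@@@@@@@%%%%%%==****************
@@@%@@@@@@@@@@@@%%%%%%%%%%%%%%%%==****************
@@@%%@@@@@@@@@@@@%%%%%%%%%%%%%%%=+****************
@@@%@%%@@%@@@@@@@%%%%%%%%%%%%%%#==****************
%@@%%@%@@@@@@@@@@%%%%%%%%%%%%%%%==****************
%@@@%@%@@@@@@@@%@@@@@@@@@@@@@@********************
%@@@%@%@@@%@@@@%@@@@@@@@%@@@@@#*******************
%@@@%@%@@@%@@@%%%@@@@@@@%@@@@@#*******************
%@@@%@%%@@%%@@@@%@@@@@@@@##++--:::::::::::::::::::
%%@@%@@%@@%%@@%@%@@@%++++****+==-:::::::::::::::::
%%@@%%@%@@%%@@%@%@%@@@@@@@#+*****++************+++
%%@@@%@%@@@%@@%@%%@@@@@@%%@@@@@@@@@@@@@@@@@@%%%%*=
```

Call:
{"op": "move_arm", "data": {
  "deltas": [-1,0,0.005,-0.002,0,0,0,-1,0,0.014,-0.004,0,0,0,-1,0,0.023,-0.006,0,0,0,-1,0,0.032,-0.008,0,0,0,-1,0,0.032,-0.008,0,0,0]
}}

```text
t: 14.9
tcp_pos: [0.5522, 0.0191, 0.2635]
orientation: [[-0.997, -0.077, 0.0], [-0.077, 0.997, -0.0], [-0.0, -0.0, -1.0]]
ft_force: [-1.9, -0.7, -2.5]
gripper_width: 0.0139
gripper_force: 58.7
```

```bash
python3 - <<'E'
from h import *
a=save("top","t11.png");b=save("scene","s11.png")
print(r.get_state()['ft_force'])
g=cv2.cvtColor(a,cv2.COLOR_BGR2GRAY)[222:258:2,176:226]
for l in g: print(''.join(" .:-=+*#%@"[int(v)*10//256] for v in l))
cv2.imwrite("pics/c11.png",np.hstack([cv2.resize(a[180:270,160:240],(480,540),interpolation=2),cv2.resize(b[130:220,215:265],(300,540),interpolation=2)]))
E
```

```text
[-1.13201812 -1.45614905 -3.328239  ]
@@@@@@@@@@@@@@@@@@@@@@@@@@@@#*******************++
@@%@@@@@@@@@@@@@@@@@@@@@@@@@%*******************++
@@%@@@@@@@@@@@@@@@@@@@@@@@@@@********************+
@@%@@@@@@@@@@@@@@@@@@@@@@@@@@********************+
@@@@@@@@@@@@@@@@@@@@@##%=-=+*********************+
@@@%@@@@@@@@@@@@@@#%@@@@@@@=-=+++****************+
@@@%@@@@@@@@@@@%@@@@@@@@@@@@@@@%-=***************+
@@@%@@@@@@@@@@@@@%%%%%%%%%%%%%@%-=***************+
@@@%@@@@@@@@@@@@%%%%%%%%%@%@@@@%-=****************
@@@@@@@@@@@@@@@@%%%%%%%%%%%%%%%%=-=***************
@@@@%@%@@@@@@@@@%%%%%%%%%@%%%@@%=-=***************
@@@@%@%@@@@@@@@@@@@@@@@@@@@@@@********************
@@@@%@%@@@@@@@@@@@@@@@@@@@@@@@#*******************
%@@@%@@@@@@@@@@@@@@@@@@@@@@@@@#*******************
%@@@%@@%@@@@@@@@@@@@@@@@#+++-:::::::::::::::::::::
%@@@@@@%@@@@@@@@%@@@#+++++++===:::::::::::::::::::
%@@@@%@@@@@@@@@@%@@@@@@@#+++++++++***+*++++====---
@%@@@%@%@@@@@@@@%@@@@@@@@@@@@@@@@@@@@@%%%%###****+
```

View pics/c11.png

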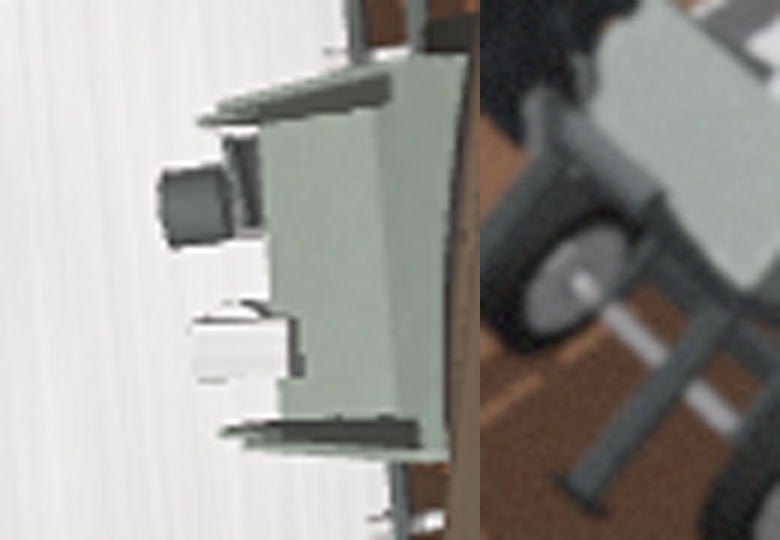

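The offcuts are in the tray: angle and tube lie free at crop (160–260,140–245). The flat piece lies at (195–300,318–380) on the round slug, with its end just over the nose. I now lower slowly while rolling back, so the nose slips out from under the flat piece while clearing the near wall.

```bash
python3 - <<'E'
from h import *
arc([57.5,57,56,55,54,53,52,51,50,50],58,-np.array([1,3,5,7,9,11,13,15,17,19])/1000)
E
```

```text
57.5 ty -0.007 tz 0.001
57 ty -0.017 tz 0.002
56 ty -0.032 tz 0.005
55 ty -0.047 tz 0.007
54 ty -0.062 tz 0.010
53 ty -0.077 tz 0.013
52 ty -0.092 tz 0.016
51 ty -0.106 tz 0.019
50 ty -0.121 tz 0.023
50 ty -0.126 tz 0.023
```

Call:
{"op": "move_arm", "data": {
  "deltas": [-1,0,-0.007,0.001,0,0,0,-1,0,-0.017,0.002,0,0,0,-1,0,-0.032,0.005,0,0,0,-1,0,-0.047,0.007,0,0,0,-1,0,-0.062,0.01,0,0,0,-1,0,-0.077,0.013,0,0,0,-1,0,-0.092,0.016,0,0,0,-1,0,-0.106,0.019,0,0,0,-1,0,-0.121,0.023,0,0,0,-1,0,-0.126,0.023,0,0,0,-1,0,-0.126,0.023,0,0,0]
}}

```text
t: 16.1
tcp_pos: [0.5563, -0.032, 0.2542]
orientation: [[-0.997, -0.076, 0.001], [-0.076, 0.997, 0.0], [-0.001, 0.0, -1.0]]
ft_force: [-2.1, -0.5, 2.7]
gripper_width: 0.0135
gripper_force: 60.5
```

```bash
python3 - <<'E'
from h import *
a=save("top","t12.png")
s=r.get_state();print(s['ft_force'],s['tcp_pos'])
g=cv2.cvtColor(a,cv2.COLOR_BGR2GRAY)[198:258:2,176:226]
for l in g: print(''.join(" .:-=+*#%@"[int(v)*10//256] for v in l))
th=[49.5,48.5]+[47-1.75*i for i in range(18)]
arc(th,50,[0]*20)
E
```

```text
[-1.64985516 -0.41697975  1.62708409] [ 0.55621494 -0.0317352   0.25418962]
%@@@@@@@@@@@@@@@@@@@@@@@@@@@%##*****++==-::-::----
%@@@@@@@@@@@@@@@@@@@@@@@@@#*++++--=+==************
%@@@@@@@@@@@@@@@@@@%%**###+=-=====*@#*************
%@@@@@@@@@@@@@@@@@@@%--:::--:-=====*#*************
%%@@@@@@@@@@@@@@@@@@@*=-:-----=====*%*************
%%@@@@@@@@@+**===----==-::---:-=====**************
%%@@@@@@@@*---------::-=::---:-=====+#************
@%@@@@@@@@*-========---=-::----======*************
@%@@@@@@@@*==========:-+=::-----=====+************
@%%@@@@@@@#==========--==-::::-=+%@@@%************
@%%%@@@@@@@*----------:+++++*@@@@@@@@%************
@%%%@@@%@@@@:::::---+#@@@@@@@@@%@@@@@%************
@%%%@@@@@@@@@@@@@@@@@@@@@@@@@%@%@@@@@%************
@%%%%@@@@@@@@%@@@@@@@@%@@@@@@%@%@@@@@%#***********
@@%@@@@@@@@@@%@@@@@@@@@@@@@@@@@%%@@@@@%***********
@@%%@@@@@@@@@@@@@@@@@@@@@@@@@@@@@@@@@@%***********
@@%%@%@@@@@@@@%@@@@@@##%=-=+*+++*@@@@@%***********
@@%%@%@@%@@@@%%@@@#%@@@@@@@=-=++++*+**************
%@%%@%@@@@@@@@@@%@@@@@@@@@@@@@@@@%=++++***********
%@%%@%@@@@@@@@@%#@%%%%%%%%%%%%%%%%=++++***********
%%@%
[... 294 characters left out ...]
*******
%%%@%%%%@@%%@%%%%@%@%@@@%%%@@@%%@@@@@#++--::::::::
%%%@%%%%@@%%@%%%%%%@%@@@%%%@@@%#+++********+==::::
%%%%%%%%@@%%@%%%%%%%%@@%%%%%@%%%@@@@@@@%#+********
%%%%%%%%%@%%%%%%%%%%%@@@%%%%@%%%%@%%%%%%%%%@%%%%*=
49.5 ty -0.005 tz 0.002
48.5 ty -0.014 tz 0.005
47.0 ty -0.029 tz 0.011
45.25 ty -0.045 tz 0.018
43.5 ty -0.061 tz 0.026
41.75 ty -0.077 tz 0.034
40.0 ty -0.092 tz 0.043
38.25 ty -0.108 tz 0.052
36.5 ty -0.123 tz 0.062
34.75 ty -0.138 tz 0.072
33.0 ty -0.152 tz 0.083
31.25 ty -0.166 tz 0.094
29.5 ty -0.180 tz 0.105
27.75 ty -0.193 tz 0.117
26.0 ty -0.206 tz 0.129
24.25 ty -0.219 tz 0.142
22.5 ty -0.231 tz 0.155
20.75 ty -0.243 tz 0.168
19.0 ty -0.255 tz 0.182
17.25 ty -0.266 tz 0.196
```

The offcuts are clear of the nose (nose edge now at about column 213, flat piece ends at about 210). I lower along the arc.

Call:
{"op": "move_arm", "data": {
  "deltas": [-1,0,-0.005,0.002,0,0,0,-1,0,-0.014,0.005,0,0,0,-1,0,-0.029,0.011,0,0,0,-1,0,-0.045,0.018,0,0,0,-1,0,-0.061,0.026,0,0,0,-1,0,-0.077,0.034,0,0,0,-1,0,-0.092,0.043,0,0,0,-1,0,-0.108,0.052,0,0,0,-1,0,-0.123,0.062,0,0,0,-1,0,-0.138,0.072,0,0,0,-1,0,-0.152,0.083,0,0,0,-1,0,-0.166,0.094,0,0,0,-1,0,-0.18,0.105,0,0,0,-1,0,-0.193,0.117,0,0,0,-1,0,-0.206,0.129,0,0,0,-1,0,-0.219,0.142,0,0,0,-1,0,-0.231,0.155,0,0,0,-1,0,-0.243,0.168,0,0,0,-1,0,-0.255,0.182,0,0,0,-1,0,-0.255,0.182,0,0,0]
}}

```text
t: 18.15
tcp_pos: [0.5636, -0.1337, 0.1804]
orientation: [[-0.997, -0.076, -0.001], [-0.076, 0.997, 0.001], [0.001, 0.001, -1.0]]
ft_force: [-1.0, 0.4, 2.4]
gripper_width: 0.0137
gripper_force: 65.7
```

```bash
python3 - <<'E'
from h import *
s=r.get_state();print(s['ft_force'],s['tcp_pos'])
arc([18.5,17,15.5,14,12.5,11,9.5,8,7,6,5,4],19,[0]*20)
E
```

```text
[-0.96694271  0.40285237  2.40995242] [ 0.56362616 -0.1336847   0.18038474]
18.5 ty -0.003 tz 0.004
17 ty -0.013 tz 0.016
15.5 ty -0.022 tz 0.028
14 ty -0.030 tz 0.041
12.5 ty -0.039 tz 0.054
11 ty -0.047 tz 0.067
9.5 ty -0.055 tz 0.080
8 ty -0.062 tz 0.094
7 ty -0.067 tz 0.103
6 ty -0.071 tz 0.112
5 ty -0.076 tz 0.121
4 ty -0.080 tz 0.130
```

Call:
{"op": "move_arm", "data": {
  "deltas": [-1,0,-0.003,0.004,0,0,0,-1,0,-0.013,0.016,0,0,0,-1,0,-0.022,0.028,0,0,0,-1,0,-0.03,0.041,0,0,0,-1,0,-0.039,0.054,0,0,0,-1,0,-0.047,0.067,0,0,0,-1,0,-0.055,0.08,0,0,0,-1,0,-0.062,0.094,0,0,0,-1,0,-0.067,0.103,0,0,0,-1,0,-0.071,0.112,0,0,0,-1,0,-0.071,0.112,0,0,0]
}}

```text
t: 19.25
tcp_pos: [0.5659, -0.1616, 0.1359]
orientation: [[-0.997, -0.076, -0.001], [-0.076, 0.997, 0.0], [0.001, 0.0, -1.0]]
ft_force: [-0.3, -0.0, -3.3]
gripper_width: 0.0136
gripper_force: 65.3
```

Call:
{"op": "move_arm", "data": {
  "deltas": [-1,0,-0.004,0.008,0,0,0,-1,0,-0.006,0.014,0,0,0,-1,0,-0.006,0.014,0,0,0]
}}

```text
t: 19.55
tcp_pos: [0.5662, -0.1639, 0.1307]
orientation: [[-0.997, -0.076, -0.0], [-0.076, 0.997, 0.0], [0.0, 0.0, -1.0]]
ft_force: [0.4, 0.1, -0.9]
gripper_width: 0.0137
gripper_force: 65.5
```

Call:
{"op": "move_arm", "data": {
  "deltas": [-1,0,-0.003,0.008,0,0,0,-1,0,-0.006,0.016,0,0,0,-1,0,-0.009,0.024,0,0,0,-1,0,-0.011,0.03,0,0,0,-1,0,-0.011,0.03,0,0,0]
}}

```text
t: 20.05
tcp_pos: [0.5665, -0.1684, 0.1186]
orientation: [[-0.997, -0.076, -0.0], [-0.076, 0.997, 0.0], [0.0, 0.0, -1.0]]
ft_force: [0.0, 0.2, 2.4]
gripper_width: 0.0139
gripper_force: 65.7
```

Call:
{"op": "move_arm", "data": {
  "deltas": [-1,0,-0.002,0.004,0,0,0,-1,0,-0.003,0.008,0,0,0,-1,0,-0.003,0.008,0,0,0]
}}

```text
t: 20.35
tcp_pos: [0.5665, -0.1696, 0.1153]
orientation: [[-0.997, -0.077, -0.001], [-0.077, 0.997, 0.0], [0.001, 0.0, -1.0]]
ft_force: [-0.7, -0.2, -0.4]
gripper_width: 0.0134
gripper_force: 64.5
```

Call:
{"op": "move_arm", "data": {
  "deltas": [-1,0,-0.001,0.003,0,0,0,-1,0,-0.002,0.005,0,0,0,-1,0,-0.002,0.005,0,0,0]
}}

```text
t: 20.65
tcp_pos: [0.5667, -0.1703, 0.1136]
orientation: [[-0.997, -0.077, -0.0], [-0.077, 0.997, 0.0], [0.0, 0.0, -1.0]]
ft_force: [-0.3, 0.0, -0.6]
gripper_width: 0.0137
gripper_force: 64.6
```

Call:
{"op": "move_arm", "data": {
  "deltas": [-1,0,-0.001,0.003,0,0,0,-1,0,-0.002,0.005,0,0,0,-1,0,-0.002,0.005,0,0,0]
}}

```text
t: 20.95
tcp_pos: [0.5667, -0.1711, 0.1118]
orientation: [[-0.997, -0.076, 0.0], [-0.076, 0.997, 0.0], [-0.0, 0.0, -1.0]]
ft_force: [-1.6, 0.5, 0.8]
gripper_width: 0.0137
gripper_force: 64.8
```

Call:
{"op": "move_arm", "data": {
  "deltas": [-1,0,-0.001,0.003,0,0,0,-1,0,-0.002,0.005,0,0,0,-1,0,-0.002,0.005,0,0,0]
}}

```text
t: 21.25
tcp_pos: [0.567, -0.1723, 0.1105]
orientation: [[-0.997, -0.077, 0.001], [-0.077, 0.997, -0.001], [-0.001, -0.001, -1.0]]
ft_force: [-4.3, -1.1, 9.3]
gripper_width: 0.0138
gripper_force: 65.7
```

The legs are on the bench (+9 N at TCP z = 0.1105, which matches a level cart). I relax slightly and open.

Call:
{"op": "move_arm", "data": {
  "deltas": [-1,0,0,-0.002,0,0,0,-0.5,0,0,-0.002,0,0,0,-0.2,0,0,-0.002,0,0,0,0.1,0,0,-0.002,0,0,0,0.4,0,0,-0.002,0,0,0,0.6,0,0,-0.002,0,0,0,0.6,0,0,-0.002,0,0,0]
}}

```text
t: 21.95
tcp_pos: [0.5668, -0.1719, 0.1104]
orientation: [[-0.997, -0.076, 0.0], [-0.076, 0.997, 0.0], [-0.0, 0.0, -1.0]]
ft_force: [-0.1, 0.3, -0.2]
gripper_width: 0.0685
gripper_force: 0.0
```

```bash
python3 - <<'E'
from h import *
s=r.get_state();print(s['t'],s['ft_force'],s['gripper_width'],s['gripper_force'],s['tcp_pos'])
E
```

```text
21.95 [-0.07573719  0.27169375 -0.22710527] 0.06848434648908218 0.0 [ 0.56682846 -0.17192507  0.1104213 ]
```

Call:
{"op": "move_arm", "data": {
  "deltas": [0.6,0,0,-0.05,0,0,0,0.6,0,0,-0.12,0,0,0,0.6,0,0,-0.22,0,0,0,0.6,0,0,-0.33,0,0,0,0.6,0,-0.2,-0.4,0,0,0,0.6,0,-0.3,-0.4,0,0,0,0.6,0,-0.4,-0.4,0,0,0,0.6,0,-0.4,-0.4,0,0,0,0.6,0,-0.4,-0.4,0,0,0]
}}

```text
t: 22.85
tcp_pos: [0.5786, -0.3333, 0.2698]
orientation: [[-0.997, -0.074, -0.0], [-0.074, 0.997, 0.0], [0.0, 0.0, -1.0]]
ft_force: [0.2, 0.7, -0.6]
gripper_width: 0.0685
gripper_force: 0.0
```

```bash
python3 - <<'E'
from h import *
np.set_printoptions(precision=3,suppress=True)
a=save("top","t13.png");b=save("top","t14.png")
print("motion",(np.abs(a.astype(int)-b).max(2)>30).sum(),r.get_state()['ft_force'])
o=cv2.imread("pics/t0.png")
# bystanders: change in hammer/wrench/disc area
print("bystander diff",(np.abs(a.astype(int)-o).max(2)>40)[100:168,120:385].sum())
g=cv2.cvtColor(a,cv2.COLOR_BGR2GRAY)
for l in g[165:260:2,170:330:2]: print(''.join(" .:-=+*#%@"[int(v)*10//256] for v in l))
E
```

```text
motion 51 [-0.548 -0.079  0.176]
bystander diff 0
--------------------------------------------------------------------------------
--------------------------------------------------------------------------------
------------------=+#%%@=-------------------------------------------------------
--------=+#@%@@@@%#+===-:-:::::-------------------------------------------------
#%@@@@%##*+===--------=+-::::---------------------------------------------------
+===-------==#%%%%%%%%%%-::::=-:::----------------------------------------------
-=+#%%%%%@@@%%%%%%%%%%%%-::::=-:::----------------------------------------------
@@%%@%%%%%%%%%%%%%%%%%%%-.:::=-:::-------------::::::::-------------------------
%%%%@%%%%%%@%%%%%%%%%%%%-::::=-:::-----::::.:...........----:-------------------
%%%%@%%%%%%@%%%%%%%%%%%%-::::=-::::-.....:::::..........:::::--------------==*=-
%%%%@%%%%%%%%%%%%%%%%%%%-::::=-::::-......:::::.........::::.---=++****###*++*=-
%%%%@%%%%%@%%%%%%%%%%%%%--::-=-::::-....::::........--=+***####*+++=--:::::--+=:
%%%%%%%%%%@@%%%%%%%%%%#%==#%%+=::::-........+#######**+=---::::::---******+--+
[... 2137 characters left out ...]
::*****************###**#####*###########*+-::...::-
%%%%%%%%%%%%%%%%%%%%%%%%%%%=::+****************####*#######+==::::::::::::-=+*##
%%%%%%%%%%%%%%%%%%%%%%%%%%%=::+****************#+=-::::::::::.:-=+*#######**+=--
%%%%%%%%%%%%%%@%%%%%%%%%%%%-::=*******+==-::..-:::::-=+*#######*++=-------------
%%%%%%%%%%%%%%@%%%%%%%%%%%%-::--:::-==*#######*######+=-:..:::::----------------
%%%%%%%%%%%%%%@%%%%%%%%%%%%--:######*=+:...:...:...........:::::----------------
%%%%%%%%%%%%%%%%%%%%%%%%%%%=-:::-=::::-..:::::::::.........---------------------
%%%%%%%%%%%%%%%%%%%%%%%%%%%*-:::-=::::-..:::::::::.........---------------------
%%%%%%%%%%%%%%%%%%%%%%%%%%%#=:::-=::::-...::::::.:....::------------------------
```

Call:
{"op": "move_arm", "data": {
  "deltas": [0.6,0,0,0,0,0,0,0.6,0,0,0,0,0,0,0.6,0,0,0,0,0,0]
}}

```text
t: 23.25
tcp_pos: [0.5793, -0.3305, 0.2707]
orientation: [[-0.997, -0.078, 0.0], [-0.078, 0.997, -0.0], [-0.0, -0.0, -1.0]]
ft_force: [0.5, 0.2, -0.1]
gripper_width: 0.0684
gripper_force: 0.0
```

```bash
python3 - <<'E'
from h import *
a=save("top","t15.png");b=cv2.imread("pics/t13.png")
print("motion",(np.abs(a.astype(int)-b).max(2)>30)[:,:350].sum())
print(job.finish_job())
E
```

```text
motion 2
the job is handed in; nothing more can be done
None
```

I handed the job in at about 23 s with no verdict shown; the last pictures show the tub empty, the offcuts in the tray (the round slug hidden under the flat piece), the cart standing level and released about 100 mm before the tray by my estimate, and the hammer, wrench and disc unmoved.

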